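# Dispense one bottle cap and push it onto the square film

## Task

Press the cap dispenser's plunger all the way down once and let it come back up, so that a single cap comes out onto the bench. Then gently push that cap along the bench with the fingers until it lies wholly on the square white film, without picking it up, pinching it or tipping it over. Leave the other caps in the dispenser and everything else on the bench where it is.

Things in the scene. Friction and masses are not known exactly. Their poses are not given: they have to be found in the camera images.
- dispenser: grey and aluminium cap dispenser fixed to the bench. Origin on the bench under the axis of its square magazine; x points from the mouth back to the plunger, z up. Magazine 49 mm square outside, 48 mm tall, bottomless (caps stand on the bench); housing behind it to x = +100 mm, 65 mm wide, 48 mm tall (54 mm at the plunger collar); feet 81 mm wide, 6 mm high, x = -26 to +100 mm.
- cap_out (a point): fixed point on the bench in front of the mouth, on the dispenser's x axis, 62 mm before the magazine axis: about where the centre of the ejected cap comes to rest after a full press.
- plunger (a joint): press in m: 0 up, 0.030 fully down (hard stop). Spring about 3 N at first, 7 N at the end; rises by itself when let go. It drives a slide (2.1 mm per mm) that pushes the lowest cap out along the dispenser's -x; when it rises the slide goes back and the next cap drops; a second press would eject that one too.
- plunger_top (a point): centre of the top face of the plunger's round black head (34 mm diameter, 9 mm thick), 62 mm behind the magazine axis, 94 mm above the bench when up, 64 mm when down; moves with it. Pressed from above.
- cap0: the lowest of three equal black screw caps stacked in the magazine, the one to be ejected: flat solid disc 38 mm diameter, 14 mm tall, about 20 g; origin at the centre of its underside, z up.
- cap1: the second cap in the stack, same size; drops to the bench inside the magazine after the press and must stay in the magazine.
- cap2: the top cap in the stack, same size; must stay in the magazine.
- square_film: thin white square film stuck flat on the bench, 100 x 100 mm, no step at its edge; origin at its centre, x and y axes parallel to its sides. To the left or the right of the dispenser.
- round_film: thin white round film stuck flat on the bench, 100 mm diameter, no step; origin at its centre. On the other side. Not used in this job.
- stopper: black rubber stopper, 28 mm wide at the top, 26 mm tall, between the robot and the dispenser's mouth; origin at the centre of its underside; loose, to be left alone
- vial: small closed amber vial, 24 mm diameter, 42 mm tall, to one side of the dispenser's plunger; origin at the centre of its underside; loose, to be left alone
- weight: brass cylinder weight, 28 mm diameter, 30 mm tall, to one side of the dispenser's plunger; origin at the centre of its underside; loose, to be left alone
- reagent: white reagent bottle, 72 mm diameter, 150 mm tall, at the back; origin at the centre of its underside; loose, to be left alone
- flask: conical glass flask, 80 mm wide at the foot, 120 mm tall, at the back; origin at the centre of its underside; loose, to be left alone
- beaker: open glass beaker, 72 mm wide, 90 mm tall, beyond one of the films to the side; origin at the centre of its underside; loose, to be left alone
- jar: closed amber jar, 60 mm diameter, 85 mm tall, beyond one of the films to the side; origin at the centre of its underside; loose, to be left alone
There are look-alikes about, which are no part of the job. Leave any purple or yellow look-alike of the dispenser alone.

How it is judged (in metres and radians):
On the way, in this order (a step that is already met when the one before it is completed fails the run):
1. the plunger is pressed down (at least 25 of its 30 mm) (value of joint plunger above 0.025 m), for 0.05 s.
2. the plunger is back up and one cap lies in front of the dispenser's mouth (value of joint plunger below 0.004 m and x of cap0 in the frame of dispenser below -0.045 m), for 0.2 s.
At the end, for the whole second after the job is handed in: The ejected cap lies flat and still on the bench, its centre within 32 mm of the square film's centre along both sides; plunger up (within 4 mm); the other two caps within 12 mm of the magazine's axis; every bystander within 20 mm of its start and 0.2 rad of upright (x of cap0 in the frame of square_film between -0.032 and 0.032 m and y of cap0 in the frame of square_film between -0.032 and 0.032 m and height (world z) of cap0 below 0.004 m and angle between cap0's own z axis and vertical below 0.15 rad and linear speed of cap0 below 0.01 m/s and value of joint plunger below 0.004 m and horizontal distance between each of cap1, cap2 and dispenser below 0.012 m and height (world z) of each of cap1, cap2 below 0.03 m and distance of each of stopper, vial, weight, reagent, flask, beaker, jar from where it was at the start of the episode below 0.02 m and angle between each of stopper, vial, weight, reagent, flask, beaker, jar's own z axis and vertical below 0.2 rad); the robot touches nothing.
It fails at once if the ejected cap is lifted off the bench (20 mm or more) (height (world z) of cap0 above 0.02 m).
It fails at once if the ejected cap is tipped over (angle between cap0's own z axis and vertical above 0.6 rad).
It fails at once if the ejected cap is pinched or pressed hard (over 12 N from the fingers) (contact force between the fingers and cap0 above 12 N).
It fails at once if a second cap leaves the magazine (horizontal distance between any of cap1, cap2 and dispenser above 0.015 m).
It fails at once if a bystander is shoved more than 20 mm or tipped (distance of any of stopper, vial, weight, reagent, flask, beaker, jar from where it was at the start of the episode above 0.02 m or angle between any of stopper, vial, weight, reagent, flask, beaker, jar's own z axis and vertical above 0.3 rad).
It also fails if it takes over 64 s, if anything falls off the work surface, if the arm or the gripper's body presses on something with over 40 N, if the wrist force passes 120 N, or if a joint passes its speed limit or range.

## Robot

A 6-joint arm with a two-finger parallel gripper is mounted at the origin on the work surface. World frame = base frame: x ahead of the robot, y to its left, z up, the work surface at z = 0. Lengths are in m, angles in degrees, forces in N, time in s.
With the tool pointing down it reaches from about 0.275 to 0.825 m from the base axis. Payload 5.2 kg.
Tool frame: the origin (TCP) lies between the finger pads; the fingertips stand 17 mm ahead of it and the grasp point (between the pads) lies 2 mm behind it; z points along the fingers, y is the direction in which the jaws open and shut (so a half turn about z gives the same grasp; the last joint's range is limited). The gripper opens to 93 mm and grips with 3 to 60 N. Pads are 15 mm wide; open, the fingers measure 128 mm over their backs; the gripper's body (75 mm by 188 mm) begins 65 mm behind the grasp point.
Start: joints at [-84.844, 14.817, 87.949, -0, 77.235, -11.62], TCP at [0.159, -0.527, 0.236] pointing down, gripper open.
Joint ranges: [-179.93, 179.93], [-52.35, 119.4], [10.71, 147.94], [-69.91, 249.91], [12.55, 155.21], [-178.61, 178.61]. Speed limits (degrees/s): [147.25, 147.25, 180, 180, 180, 180].

## Interface

Orientations are given as a 3x3 rotation matrix whose columns are the frame's x, y, z axes.
In Python, from workcell import robot, optics, spotter gives the robot as it stands.
- The arm moves only by the tool move_arm, never from a script. Its argument "steps" is a list that holds one entry, the list of rows, each a list of 7 numbers: the shift along the world's x, y, z in mm, then the turn, a rotation vector about the world's x, y, z in degrees, then the closure, from 0 (fully open) to 1 (shut). A call has 1 to 20 rows; each row shifts and turns the commanded pose from where the row before left it; what a row does not reach is not made up. A row lasts 1/10 s, in which the tool goes at most 50 mm and 8.59 degrees, less where a joint would pass 70% of its speed; a pose out of reach is approached as far as the arm can. A call with a gripper value outside its range is refused whole. The fingers move at their own pace and stop on an object; "squeeze" is the grip in N (left out, the last holds). Time passes only in rows, so rows that do not move let the fingers close. It gives the time, the measured TCP pose, the force and the opening at its end, in the units of the state.
- robot.observe(): the state, without advancing time (a new reading comes with each control period).
- optics.capture(name): name is "scene" or "top"; returns (picture, depth): 400x640x3 uint8, red, green, blue; 400x640 float32, m along the optical axis (not along the pixel's ray), 0 where there is no reading.
- optics.get_calibration(name): a dict with "vfov" (degrees; the focal length in pixels is half the picture's height over the tangent of half this angle, whatever the lens; pixels are square), "cx", "cy" (the principal point, pixels), "R" (3x3) and "t" (3): a world point X has camera coordinates R X + t. Camera axes: x right, y down, z forward; pixel columns grow to the right and rows downward; lengths in m; the calibration is good to about 2 mm. A picture is of the moment at which its call begins. get_calibration takes no time and is no camera call.
- robot.finish_job(): hands the job in, once; it reports no verdict.
Trained networks look in the newest picture that a camera, given by its name, has taken for a name from the list of things; names that differ only in an ending like _2 or _b are one class to them, and where a whole thing is asked for, a point or a joint stands for the part that bears it (a point fixed in the world has none). Each returns a list of dicts, best first, with "conf" (0 to 1); they miss things now and then, are a little off and sometimes report something else, mostly with a low value. They report only what shows in the picture. A call takes as long as a camera call. They do not tell look-alikes from the thing itself.
- spotter.masks_of(camera, thing): "mask" (400x640 bool, what is visible of it) and "location" ([column, row] in pixels, amid what is visible of it).
The state is a dict: "time": time; "q": joint angles; "joint_vel": joint speeds; "joint_efforts": joint torques, N m; "position": TCP position; "eef_rot": TCP orientation; "wrist_force": force on the tool from outside, world axes, zero at the start; "wrist_torque": the same for the moment, N m; "opening": finger opening in m.
Only numpy, scipy, OpenCV 4.12 (cv2) and the standard library are available. Lean on these libraries where they do the work, as an engineer would, in place of code of your own. Each camera call takes 0.05 s, during which the arm holds its last target. There are 200 camera calls.

## Working session

There is one attempt and no reset: what is moved stays moved. The work goes in short steps, Python scripts to look and compute and a tool call to move; the robot and the scene stay as the last step left them, time stands still between calls to the robot, and variables do not carry over. Pictures are saved under pics/ and viewed, about 8 in all and at most 12, crops included, and the job is handed in when it is done.

Besides the shell and the picture viewer there is one more tool, called after "Call:" in YAML: its name, and indented under it one key for each argument. move_arm: Moves the arm, as the interface text tells. Its arguments: {"type":"object","properties":{"steps":{"type":"array","items":{"type":"array","items":{"type":"array","items":{"type":"number"}}}},"squeeze":{"type":"number"}},"required":["steps"]}

```bash
mkdir -p pics
cat > h.py <<'E'
import numpy as np, cv2
from workcell import robot, optics, spotter
def cal(n):
    c=optics.get_calibration(n); return 200/np.tan(np.radians(c["vfov"])/2),c["cx"],c["cy"],np.array(c["R"]),np.array(c["t"])
def world(n,d,m=None):
    f,cx,cy,R,t=cal(n); v,u=np.nonzero((d>0) if m is None else (m&(d>0))); z=d[v,u]
    return (np.c_[(u-cx)*z/f,(v-cy)*z/f,z]-t)@R   # R^T (X-t)
def onz(n,u,v,h=0.):
    f,cx,cy,R,t=cal(n); r=R.T@np.array([(u-cx)/f,(v-cy)/f,1]); o=-R.T@t
    return o+r*(h-o[2])/r[2]
def pix(n,X):
    f,cx,cy,R,t=cal(n); p=R@np.array(X)+t; return f*p[0]/p[2]+cx,f*p[1]/p[2]+cy
def save(n,im): cv2.imwrite(n,im[:,:,::-1])
E
python3 - <<'E'
from h import *
for c in("top","scene"):
    im,d=optics.capture(c); save(f"pics/{c}0.png",im)
    f,cx,cy,R,t=cal(c); print(c,f,cx,cy,-R.T@t,R.tolist())
    if c=="top": things=["dispenser","plunger_top","cap2","square_film","round_film","stopper","vial","weight","reagent","flask","beaker","jar"]
    else: things=["dispenser","plunger_top","square_film"]
    for k in things:
        for r in spotter.masks_of(c,k)[:3]:
            if r["conf"]<.2: continue
            m=r["mask"]; w=world(c,d,m)
            print(k,round(r["conf"],2),np.round(r["location"]),m.sum(),np.round(np.median(w,0),3) if len(w) else None,np.round(np.percentile(w[:,2],95),3) if len(w) else None)
E
```

```text
top 375.2473868898119 323.6851139578324 199.99940796638015 [ 0.28945549 -0.00847362  1.24130464] [[0.012167218826644016, -0.9999259763991162, 2.2545477315325562e-05], [-0.9856879231955926, -0.011997759859341015, -0.16815282282708444], [0.1681406460448627, 0.0020237293869426777, -0.9857609383958081]]
dispenser 0.71 [238. 270.] 913 [0.262 0.261 0.046] 0.094
dispenser 0.68 [318. 157.] 844 [0.634 0.02  0.046] 0.094
dispenser 0.63 [209. 168.] 874 [0.592 0.364 0.046] 0.094
plunger_top 0.62 [320. 144.] 79 [0.653 0.021 0.094] 0.098
plunger_top 0.6 [228. 269.] 98 [0.277 0.273 0.094] 0.098
plunger_top 0.58 [439. 263.] 88 [ 0.305 -0.35   0.094] 0.098
square_film 0.77 [390. 220.] 982 [ 0.436 -0.227  0.001] 0.005
round_film 0.86 [253. 219.] 727 [0.437 0.221 0.001] 0.006
stopper 0.41 [320. 238.] 44 [0.377 0.011 0.026] 0.031
vial 0.37 [272. 152.] 69 [0.654 0.174 0.039] 0.044
weight 0.46 [367. 157.] 85 [ 0.649 -0.155  0.028] 0.033
reagent 0.97 [248. 133.] 509 [0.704 0.235 0.103] 0.15
reagent 0.74 [255. 217.] 653 [0.437 0.222 0.001] 0.005
flask 0.56 [412. 122.] 479 [ 0.756 -0.29   0.048] 0.12
beaker 
[... 171 characters left out ...]
9052 -0.36670809  0.63831304] [[0.48093343364076285, 0.8767196772310923, 0.008101849314514653], [0.5465615856318746, -0.292570870326277, -0.7846481497767618], [-0.6855461075070568, 0.3817916884799014, -0.619888410191374]]
dispenser 0.97 [357. 140.] 1067 [0.277 0.253 0.034] 0.088
dispenser 0.77 [457. 180.] 1258 [0.589 0.357 0.038] 0.093
dispenser 0.76 [153. 202.] 1272 [ 0.311 -0.354  0.047] 0.093
plunger_top 0.61 [152. 188.] 180 [ 0.308 -0.353  0.092] 0.095
plunger_top 0.56 [473. 169.] 152 [0.614 0.373 0.091] 0.094
plunger_top 0.48 [364. 225.] 211 [0.657 0.017 0.093] 0.095
square_film 0.83 [221. 233.] 1272 [ 0.436 -0.231  0.001] 0.003
square_film 0.25 [366. 223.] 217 [0.657 0.017 0.093] 0.095
```

```bash
python3 -c "
import cv2,numpy as np
a=cv2.imread('pics/top0.png');b=cv2.imread('pics/scene0.png')
cv2.imwrite('pics/both0.png',cv2.resize(np.vstack([a,b]),(480,600)))"
```

```text
(no output)
```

View pics/top0.png

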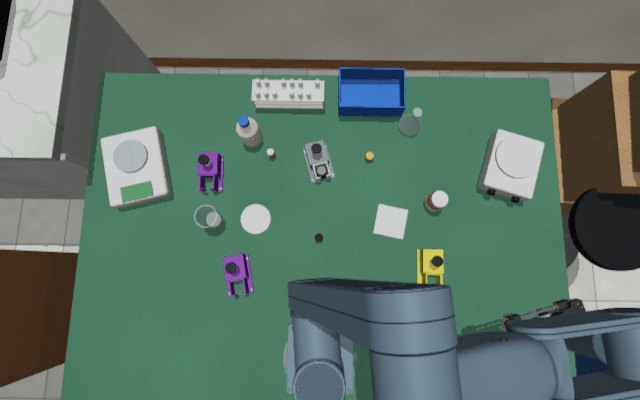

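View pics/scene0.png

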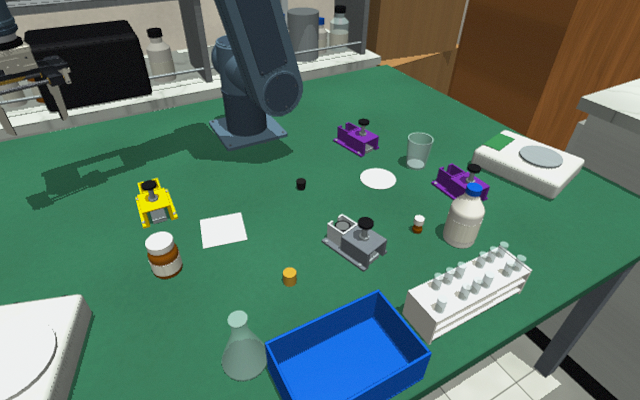

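The top view shows four dispenser-like things: purple (209,170), purple (238,270), yellow (431,265) and grey (318,160). Only the grey one matches "grey and aluminium". In the scene view it is at (355,238). The square film is at (390,221) in the top view, and the stopper is at (319,238).

Run:
```python
from h import *
im,d=optics.capture("top"); im2,d2=optics.capture("scene")
P=[]
for c,dd in(("top",d),("scene",d2)):
    w=world(c,dd); w=w[(abs(w[:,0]-.63)<.09)&(abs(w[:,1]-.015)<.09)]
    for lo,hi in((.088,.1),(.04,.052)):
        s=w[(w[:,2]>lo)&(w[:,2]<hi)]
        r=cv2.minAreaRect(s[:,:2].astype(np.float32)*1000); e=cv2.minEnclosingCircle(s[:,:2].astype(np.float32)*1000)
        print(c,lo,len(s),np.round(np.median(s,0),4),np.round(r[0]),np.round(r[1]),round(r[2],1),"circ",np.round(e[0],1),round(e[1],1))
    if c=="top" or 1:
        for r in spotter.masks_of(c,"square_film")[:1]:
            m=r["mask"].astype(np.uint8); v,u=np.nonzero(m)
            g=np.array([onz(c,a,b)[:2]*1000 for a,b in zip(u,v)],np.float32)
            q=cv2.minAreaRect(g); print("film",np.round(g.mean(0),1),q)
# colour-thresholded plunger head from pictures
for c,I in(("top",im),("scene",im2)):
    for hd in (.094,):
        u0,v0=pix(c,[.657,.018,hd]); print(c,"guess pix",u0,v0)
a=cv2.resize(im[125:195,285:355],(560,560),interpolation=cv2.INTER_CUBIC); save("pics/c1.png",a)
a=cv2.resize(im2[195:275,310:400],(720,640)[:2] if 0 else (675,600),interpolation=cv2.INTER_CUBIC); save("pics/c2.png",a)
```

```text
top 0.088 85 [0.6541 0.0205 0.0937] [655.  21.] [32. 30.] 56.2 circ [653.8  20.9] 16.7
top 0.04 477 [0.6334 0.0111 0.0467] [631.  14.] [125.  65.] 16.1 circ [632.1  14.8] 67.4
film [ 434.5 -227.5] ((434.73358154296875, -227.24913024902344), (100.64502716064453, 99.03137969970703), 78.21202850341797)
scene 0.088 159 [0.6559 0.018  0.0936] [654.  19.] [33. 32.] 87.0 circ [654.8  19.7] 17.3
scene 0.04 1012 [0.6441 0.0087 0.047 ] [631.  12.] [126.  66.] 17.5 circ [632.   13.3] 68.1
film [ 433.5 -229.6] ((431.64447021484375, -229.01943969726562), (99.9431381225586, 100.90531921386719), 77.74224853515625)
top guess pix 316.75614111129994 146.620300727857
scene guess pix 365.45241738828753 222.91972155656183
```

View pics/c1.png

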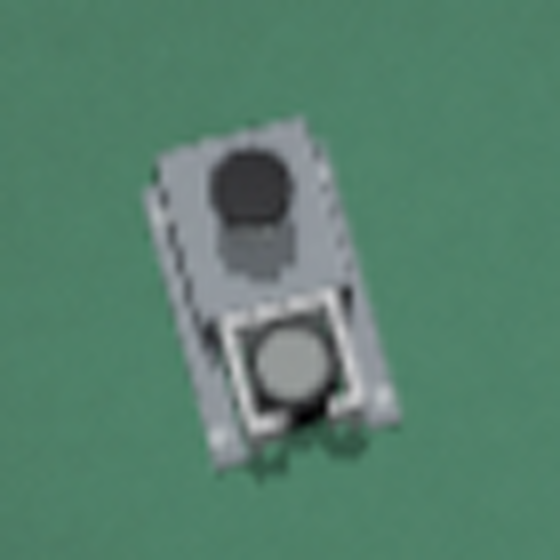

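View pics/c2.png

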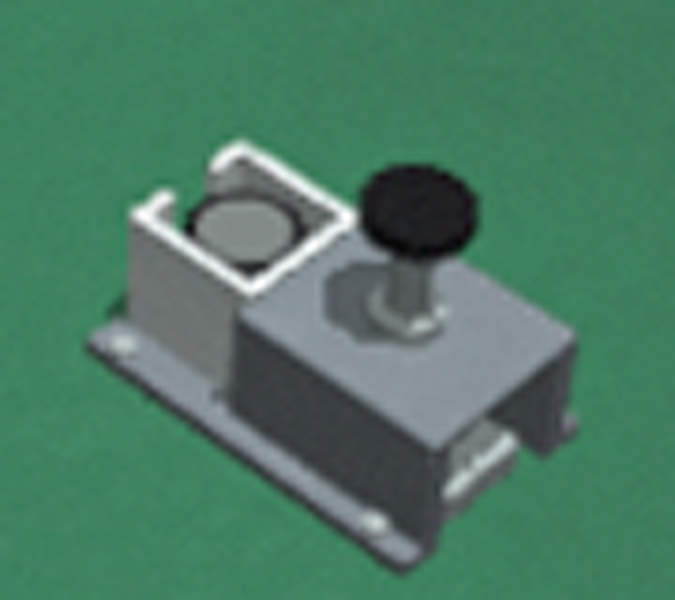

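The crops confirm the grey dispenser. The plunger head is at (365,223) in the scene view, the lowest cap is visible in the magazine, and the mouth faces the robot. Estimates:
- **Plunger:** (654.5, 20)
- **Dispenser yaw:** about 17°
- **Magazine axis:** (595, 2)
- **cap_out:** (536, -16)
- **Film centre:** (433, -228), yaw -12°

```bash
python3 -c "
from h import *
s=robot.observe();R=np.array(s['eef_rot']);print(s['time'],s['position'],np.round(R,3).tolist(),s['opening'])
print('jaw yaw',np.degrees(np.arctan2(R[1,1],R[0,1])))"
```

```text
1.05 [ 0.1587632  -0.52660664  0.23566371] [[0.957, 0.289, -0.0], [0.289, -0.957, -0.0], [-0.0, 0.0, -1.0]] 0.09301852654701924
jaw yaw -73.22374786548627
```

Call:
move_arm:
  steps:
    - [[25,27,0,0,0,5,1],[25,27,0,0,0,5,1],[25,27,0,0,0,5,1],[25,27,0,0,0,5,1],[25,27,0,0,0,5,1],[25,27,0,0,0,5,1],[25,27,0,0,0,5,1],[25,27,0,0,0,5,1],[25,27,0,0,0,5,1],[25,27,0,0,0,5,1],[25,27,0,0,0,5,1],[25,27,0,0,0,5,1],[25,27,0,0,0,5,1],[25,27,0,0,0,5,1],[25,27,0,0,0,5,1],[25,27,0,0,0,5,1],[25,27,0,0,0,5,1],[25,27,0,0,0,5,1],[23,30,0,0,0,0,1],[23,30,0,0,0,0,1]]

```text
time: 3.05
position: [0.6556, 0.0207, 0.2355]
eef_rot: [[-0.289, 0.957, -0.0], [0.957, 0.289, -0.0], [-0.0, -0.0, -1.0]]
wrist_force: [0.3, -0.8, -0.4]
opening: 0.0009
```

Call:
move_arm:
  steps:
    - [[-1,-1,-30,0,0,0,1],[0,0,-30,0,0,0,1],[0,0,-30,0,0,0,1],[0,0,-20,0,0,0,1],[0,0,-8,0,0,0,1],[0,0,0,0,0,0,1],[0,0,-3,0,0,0,1],[0,0,-3,0,0,0,1],[0,0,-3,0,0,0,1],[0,0,-3,0,0,0,1],[0,0,0,0,0,0,1]]

```text
time: 4.15
position: [0.6546, 0.0183, 0.1064]
eef_rot: [[-0.289, 0.957, 0.002], [0.957, 0.289, -0.0], [-0.001, 0.002, -1.0]]
wrist_force: [1.8, 0.2, 4.6]
opening: 0.0006
```

Call:
move_arm:
  steps:
    - [[0,0,-2,0,0,0,1],[0,0,-2,0,0,0,1],[0,0,-2,0,0,0,1],[0,0,-2,0,0,0,1],[0,0,-2,0,0,0,1],[0,0,-2,0,0,0,1],[0,0,-2,0,0,0,1],[0,0,-2,0,0,0,1],[0,0,-2,0,0,0,1],[0,0,-2,0,0,0,1],[0,0,-2,0,0,0,1],[0,0,-2,0,0,0,1],[0,0,0,0,0,0,1]]

```text
time: 5.45
position: [0.6547, 0.0183, 0.0827]
eef_rot: [[-0.289, 0.957, 0.002], [0.957, 0.289, -0.0], [-0.001, 0.002, -1.0]]
wrist_force: [1.6, -0.6, 6.2]
opening: 0.0009
```

Call:
move_arm:
  steps:
    - [[0,0,-1,0,0,0,1],[0,0,-1,0,0,0,1],[0,0,-0.7,0,0,0,1],[0,0,0,0,0,0,1]]

```text
time: 5.85
position: [0.6547, 0.0182, 0.0812]
eef_rot: [[-0.289, 0.957, 0.003], [0.957, 0.289, -0.001], [-0.001, 0.003, -1.0]]
wrist_force: [-2.1, 0.4, 12.4]
opening: 0.0002
```

Call:
move_arm:
  steps:
    - [[0,0,-0.3,0,0,0,1],[0,0,3,0,0,0,1],[0,0,4,0,0,0,1],[0,0,4,0,0,0,1],[0,0,4,0,0,0,1],[0,0,4,0,0,0,1],[0,0,4,0,0,0,1],[0,0,4,0,0,0,1],[0,0,4,0,0,0,1],[0,0,6,0,0,0,1],[0,0,20,0,0,0,0.8],[0,0,30,0,0,0,0.8],[0,0,30,0,0,0,0.8],[-20,40,30,0,0,0,0.8],[-20,45,0,0,0,0,0.8],[-20,45,0,0,0,0,0.8],[-20,45,0,0,0,0,0.8],[-20,45,0,0,0,0,0.8],[0,0,0,0,0,0,0.8]]

```text
time: 7.75
position: [0.551, 0.2409, 0.2232]
eef_rot: [[-0.295, 0.956, -0.004], [0.956, 0.295, 0.002], [0.003, -0.003, -1.0]]
wrist_force: [-0.7, -0.0, 0.6]
opening: 0.019
```

Run:
```python
from h import *
print(robot.observe()["opening"])
for c in("top","scene"):
    im,d=optics.capture(c); save(f"pics/{c}1.png",im)
    for r in spotter.masks_of(c,"cap0")[:4]:
        w=world(c,d,r["mask"]); print(c,round(r["conf"],2),np.round(r["location"]),r["mask"].sum(),np.round(np.median(w,0),3) if len(w) else 0)
    w=world(c,d); s=w[(abs(w[:,0]-.53)<.06)&(abs(w[:,1]+.02)<.06)&(w[:,2]>.010)&(w[:,2]<.017)&((w[:,0]-.595)*.956+(w[:,1]-.002)*.292<-.035)]
    if len(s): print("cap top",len(s),s.mean(0),cv2.minEnclosingCircle(s[:,:2].astype(np.float32)*1000))
    s=w[(abs(w[:,0]-.655)<.03)&(abs(w[:,1]-.02)<.03)]; print("plunger z",np.percentile(s[:,2],98))
    a,b=(265,115) if c=="top" else (290,165)
    save(f"pics/{c}1c.png",cv2.resize(im[b:b+110,a:a+110],(400,400),interpolation=cv2.INTER_CUBIC))
A=np.hstack([cv2.imread("pics/top1c.png"),cv2.imread("pics/scene1c.png")]); cv2.imwrite("pics/v1.png",A)
```

```text
0.01897113037066375
top 0.59 [324. 188.] 108 [ 0.536 -0.01   0.013]
top 0.47 [321. 168.] 68 [0.593 0.004 0.034]
cap top 87 [ 0.53603744 -0.01122651  0.01364273] ((536.5526733398438, -11.190926551818848), 18.980186462402344)
plunger z 0.0966827343897774
scene 0.62 [317. 226.] 161 [ 0.538 -0.02   0.013]
scene 0.49 [220. 231.] 1170 [ 0.436 -0.232  0.001]
scene 0.47 [339. 228.] 91 [0.591 0.004 0.034]
cap top 131 [ 0.53524285 -0.01602791  0.01344845] ((535.5236206054688, -13.52227783203125), 20.349138259887695)
plunger z 0.09485803488318191
```

View pics/v1.png

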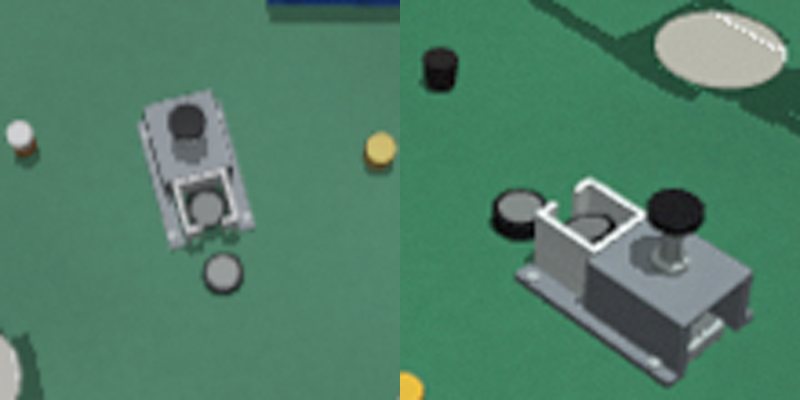

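One cap is out at about (536, -14), top crop (222,272). The plunger is up and the other caps are in the magazine. Next I go down on the cap's far (+y') side with the fingers 19 mm apart.

Call:
move_arm:
  steps:
    - [[-4,-36,0,0,0,0,0.8],[-4,-36,0,0,0,0,0.8],[-4,-36,0,0,0,0,0.8],[-4,-36,0,0,0,0,0.8],[-4,-36,0,0,0,0,0.8],[-5,-38,0,0,0,0,0.8],[0,0,-40,0,0,0,0.8],[0,0,-40,0,0,0,0.8],[0,0,-40,0,0,0,0.8],[0,0,-30,0,0,0,0.8],[0,0,-20,0,0,0,0.8],[0,0,-15,0,0,0,0.8],[0,0,-10,0,0,0,0.8],[0,0,0,0,0,0,0.8]]

```text
time: 9.35
position: [0.5293, 0.0164, 0.0272]
eef_rot: [[-0.287, 0.958, -0.003], [0.958, 0.287, 0.0], [0.001, -0.003, -1.0]]
wrist_force: [0.4, 0.0, -0.6]
opening: 0.0186
```

Call:
move_arm:
  steps:
    - [[0,0,-4,0,0,0,0.8],[0,-4,0,0,0,0,0.8],[0,-4,0,0,0,0,0.8],[0,-4,0,0,0,0,0.8],[0,-4,0,0,0,0,0.8],[0,-4,0,0,0,0,0.8],[0,-4,0,0,0,0,0.8],[0,-4,0,0,0,0,0.8],[0,-4,0,0,0,0,0.8],[0,-4,0,0,0,0,0.8],[0,-4,0,0,0,0,0.8],[0,0,0,0,0,0,0.8]]

```text
time: 10.55
position: [0.5302, -0.023, 0.0245]
eef_rot: [[-0.288, 0.958, 0.0], [0.958, 0.288, -0.0], [-0.0, -0.0, -1.0]]
wrist_force: [-0.9, 0.1, -0.3]
opening: 0.0183
```

```bash
cat > capfind.py <<'E'
from h import *
import sys
s=robot.observe(); print(s["time"],np.round(s["position"],4),np.round(s["wrist_force"],1))
c="scene"; im,d=optics.capture(c); save("pics/"+sys.argv[1],im[120:320,150:450][:, :].repeat(2,0).repeat(2,1))
for r in spotter.masks_of(c,"cap0")[:4]:
    w=world(c,d,r["mask"]); w=w[(w[:,2]>.010)&(w[:,2]<.018)]
    if len(w): print(round(r["conf"],2),np.round(r["location"]),r["mask"].sum(),len(w),np.round(w.mean(0),3),np.round(w[:,:2].min(0),3),np.round(w[:,:2].max(0),3))
E
python3 capfind.py p1.png
```

```text
10.55 [ 0.5302 -0.023   0.0245] [-0.9  0.1 -0.3]
0.54 [307. 232.] 190 147 [ 0.539 -0.049  0.014] [ 0.519 -0.067] [ 0.557 -0.03 ]
```

View pics/p1.png

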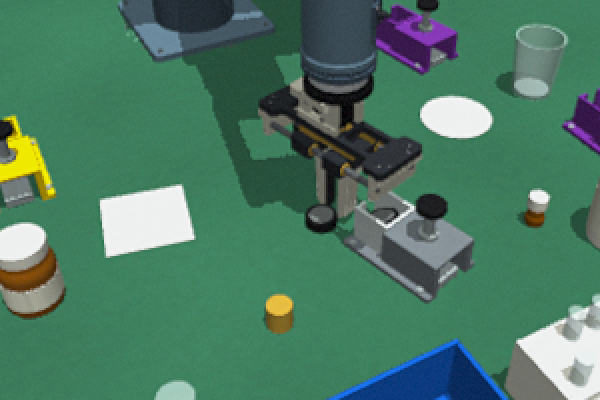

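The cap at scene pixel (310,229), about (538, -47), sits upright against both fingertips. I keep pushing while turning around it.

Call:
move_arm:
  steps:
    - [[1.3,-4,0,0,0,-3.2,0.8],[1.3,-4,0,0,0,-3.2,0.8],[1.3,-4,0,0,0,-3.2,0.8],[1.3,-4,0,0,0,-3.2,0.8],[1.3,-4,0,0,0,-3.2,0.8],[1.3,-4,0,0,0,-3.2,0.8],[-0.2,-3.8,0,0,0,-3.2,0.8],[-0.2,-3.8,0,0,0,-3.2,0.8],[-0.2,-3.8,0,0,0,-3.2,0.8],[-0.2,-3.8,0,0,0,-3.2,0.8],[-0.2,-3.8,0,0,0,-3.2,0.8],[-0.2,-3.8,0,0,0,-3.2,0.8],[-0.2,-3.8,0,0,0,-3.2,0.8],[-0.2,-3.8,0,0,0,-3.2,0.8],[-0.2,-3.8,0,0,0,-3.2,0.8],[-0.2,-3.8,0,0,0,-3.2,0.8],[0,0,0,0,0,0,0.8]]

```text
time: 12.35
position: [0.536, -0.0846, 0.0245]
eef_rot: [[0.566, 0.824, 0.0], [0.824, -0.566, -0.0], [-0.0, 0.0, -1.0]]
wrist_force: [0.3, 0.0, 0.3]
opening: 0.0186
```

```bash
python3 capfind.py p2.png
```

```text
12.35 [ 0.536  -0.0846  0.0245] [0.3 0.  0.3]
0.64 [282. 239.] 95 53 [ 0.531 -0.114  0.014] [ 0.52  -0.126] [ 0.548 -0.102]
0.24 [358. 242.] 2080 183 [0.656 0.005 0.014] [ 0.578 -0.035] [0.698 0.059]
```

Call:
move_arm:
  steps:
    - [[3.4,5,0,0,0,0,0.8],[5.5,-4,0,0,0,0,0.8],[-1.7,-2.5,0,0,0,0,0.8],[-1.7,-2.5,0,0,0,0,0.8],[-2,-2.5,0,0,0,0,0.8],[-2,-2.5,0,0,0,0,0.8],[-2,-2.5,0,0,0,0,0.8],[-2,-2.5,0,0,0,0,0.8],[-2,-2.5,0,0,0,0,0.8],[-2,-2.5,0,0,0,0,0.8],[0,0,0,0,0,0,0.8]]

```text
time: 13.55
position: [0.5292, -0.1038, 0.0245]
eef_rot: [[0.566, 0.825, -0.0], [0.825, -0.566, -0.0], [-0.0, -0.0, -1.0]]
wrist_force: [-0.3, -0.5, 0.4]
opening: 0.0187
```

```bash
python3 capfind.py p3.png
```

```text
13.55 [ 0.5292 -0.1038  0.0245] [-0.3 -0.5  0.4]
```

View pics/p3.png

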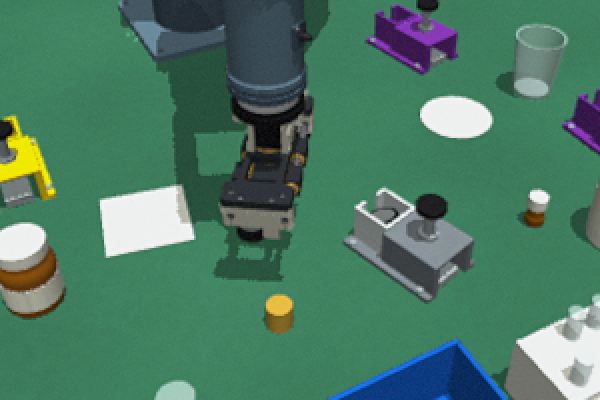

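Run:
```python
from h import *
im=cv2.imread("pics/p3.png")[::2,::2]; g=im.max(2)
A=np.linspace(0,2*np.pi,60)
for c in((.516,-.123),(.524,-.125),(.512,-.118)):
    p=np.array([pix("scene",[c[0]+.019*np.cos(a),c[1]+.019*np.sin(a),h]) for a in A for h in(0,.014)]); print(c,p.min(0).round(1),p.max(0).round(1))
sub=g[108:124,112:138]
print(sub)
```

```text
(0.516, -0.123) [269.  226.4] [285.7 242.1]
(0.524, -0.125) [269.6 228.7] [286.4 244.6]
(0.512, -0.118) [270.3 224.7] [286.9 240.3]
[[117 105  71  53  51 100 117 117 120 119 118 119 120 119 119 119 122 120
  119 119 119 119 120 119 122 125]
 [116 122 105  78  92 116 122 119 120 119 120 119 119 119 119 119 119 122
  120 119 120 120 119 119 118 119]
 [115 121 123 102 115 123 119 119 120 119 121 119 119 119 121 121 120 121
  118 118 120 119 117 120 118 120]
 [111 126 123 107 116 119 123 124 121 121 120 116 121 122 121 121 120 120
  120 120 118 121 118 118 120 117]
 [ 95 108 113 101 109 110 109 109 117 120 119 117 121 120 119 120 120 122
  121 122 120 119 122 120 120 120]
 [ 84  80  86  83  89  76  60  57  90 104 106 105 112 113 111 114 115 116
  109 118 120 119 120 119 121 120]
 [111  83  81  83  80  86  45  16  25  59  79  83  84  88  89  88  89  86
   57  99 117 118 121 116 119 119]
 [136 114  88  82  85  86  47   9  19  17  33  57  68  75  79  61  50  26
    8  78 116 117 118 120 116 117]
 [132 129  94  83  84  88  51  17  17  21  21  19  16  20  19  21  21  17
   11  82 117 119 118 119 116 119]
 [137  99  81  82  86  88  67  30  14  14  13  19  13  19  21  11  12  14
   11  83 117 120 120 118 117 119]
 [134  98  82  84  84  84  77  50  21  13  17  16  19  15  15  13  15  16
   11  47  99 114 113 115 115 116]
 [124  92  82  84  84  81  85  79  51  26  13  12  12  13  19  21  12  12
   19  54  72  90  92 101 102 102]
 [ 97  82  82  83  83  82  86  88  77  60  51  40  28  27  28  28  33  43
   59  81  83  83  84  81  82  80]
 [110 101  87  84  84  85  85  85  84  86  86  77  64  62  62  62  68  82
   88  85  82  83  83  82  83  84]
 [138 135 101  80  83  87  83 100 104 103  88  98  89  84  85  83  81  82
   84  84  83  82  83  85  83  81]
 [136 138 101  81  84  82  81 117 135 138 107 128 114 103 102 105 105 102
   85  97  85  82  83  81  82  82]]
```

The cap (scene about 276,236) is centred between the fingers at about (513, -125), within a few mm. I push straight toward the film.

Call:
move_arm:
  steps:
    - [[-3,-4,0,0,0,0,0.8],[-4,-5,0,0,0,0,0.8],[-4,-5,0,0,0,0,0.8],[-4,-5,0,0,0,0,0.8],[-4,-5,0,0,0,0,0.8],[-4,-5,0,0,0,0,0.8],[-4,-5,0,0,0,0,0.8],[-4,-5,0,0,0,0,0.8],[-4,-5,0,0,0,0,0.8],[-4,-5,0,0,0,0,0.8],[-4,-5,0,0,0,0,0.8],[-4,-5,0,0,0,0,0.8],[-4,-5,0,0,0,0,0.8],[0,0,0,0,0,0,0.8]]

```text
time: 15.05
position: [0.478, -0.1681, 0.0245]
eef_rot: [[0.566, 0.824, -0.0], [0.824, -0.566, -0.0], [-0.0, -0.0, -1.0]]
wrist_force: [0.1, 0.0, -0.0]
opening: 0.0185
```

```bash
python3 capfind.py p4.png
python3 - <<'E'
from h import *
im,d=optics.capture("top")
for r in spotter.masks_of("top","cap0")[:3]:
    w=world("top",d,r["mask"]); print(round(r["conf"],2),r["location"],r["mask"].sum(),np.round(w.mean(0),3))
im2=cv2.imread("pics/p4.png")
a=cv2.resize(im[160:260,320:470],(600,400))[:,:,::-1]
cv2.imwrite("pics/p4b.png",np.vstack([cv2.resize(im2[120:320,60:360],(600,300) if 0 else (450,300)),cv2.resize(a,(450,300))]))
E
```

```text
15.05 [ 0.478  -0.1681  0.0245] [ 0.1  0.  -0. ]
0.6 [322.4, 170.0] 99 [0.593 0.005 0.033]
```

View pics/p4b.png

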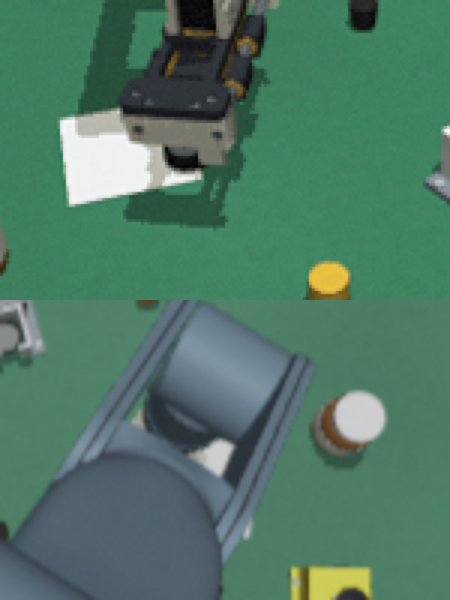

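The cap shows under the fingers at crop (184,157), on the film's near edge and still centred. I push 8 more rows, then back off and lift away.

Call:
move_arm:
  steps:
    - [[-4,-5,0,0,0,0,0.8],[-4,-5,0,0,0,0,0.8],[-4,-5,0,0,0,0,0.8],[-4,-5,0,0,0,0,0.8],[-4,-5,0,0,0,0,0.8],[-4,-5,0,0,0,0,0.8],[-4,-5,0,0,0,0,0.8],[-3,-4,0,0,0,0,0.8],[0,0,0,0,0,0,0.8],[4,5,0,0,0,0,0.8],[10,15,0,0,0,0,0.8],[0,0,20,0,0,0,0.8],[0,0,40,0,0,0,0.8],[0,0,45,0,0,0,0.8],[0,0,45,0,0,0,0.8],[0,45,0,0,0,0,0.8],[0,45,0,0,0,0,0.8],[0,45,0,0,0,0,0.8],[0,45,0,0,0,0,0.8],[0,0,0,0,0,0,0.8]]

```text
time: 17.25
position: [0.4606, -0.0009, 0.1746]
eef_rot: [[0.56, 0.828, -0.001], [0.828, -0.56, 0.002], [0.002, -0.002, -1.0]]
wrist_force: [0.2, -0.2, 0.7]
opening: 0.0186
```

Run:
```python
from h import *
print(robot.observe()["time"],robot.observe()["position"])
F=np.array([.433,-.228]);a=np.radians(-12);ex=np.array([np.cos(a),np.sin(a)]);ey=np.array([-ex[1],ex[0]])
for c in("top","scene"):
    im,d=optics.capture(c); save(f"pics/{c}5.png",im)
    w=world(c,d); s=w[(abs(w[:,0]-.433)<.08)&(abs(w[:,1]+.228)<.08)&(w[:,2]>.009)&(w[:,2]<.03)]
    if len(s):
        e=cv2.minEnclosingCircle(s[:,:2].astype(np.float32)*1000); q=np.array(e[0])/1000-F; print(c,"cap",len(s),s[:,2].max(),np.round(e[0]),round(e[1],1),"film",np.round([q@ex,q@ey],3))
    s=w[(abs(w[:,0]-.655)<.03)&(abs(w[:,1]-.02)<.03)]; print("plunger z",np.percentile(s[:,2],98))
    for k in["stopper","vial","weight","jar","cap1"]:
        for r in spotter.masks_of(c,k)[:2]:
            m=world(c,d,r["mask"]); 
            if len(m): print(c,k,round(r["conf"],2),np.round(np.median(m,0),3))
```

```text
17.25 [ 0.46055058 -0.00093892  0.17455399]
top cap 100 0.01993354299333592 [ 465. -216.] 51.7 film [0.029 0.019]
plunger z 0.09751035001919876
top vial 0.45 [0.654 0.174 0.04 ]
top weight 0.71 [0.438 0.222 0.001]
top jar 0.86 [ 0.492 -0.359  0.083]
top cap1 0.45 [ 0.432 -0.225  0.014]
scene cap 155 0.016474252797104617 [ 432. -229.] 19.9 film [-0.    -0.001]
plunger z 0.09456465606970196
scene vial 0.56 [0.661 0.168 0.029]
scene vial 0.55 [0.657 0.017 0.093]
scene weight 0.52 [ 0.655 -0.16   0.024]
scene weight 0.42 [ 0.438 -0.23   0.013]
scene jar 0.64 [ 0.516 -0.37   0.057]
scene cap1 0.59 [0.592 0.005 0.035]
scene cap1 0.45 [ 0.438 -0.232  0.013]
```

View pics/scene5.png

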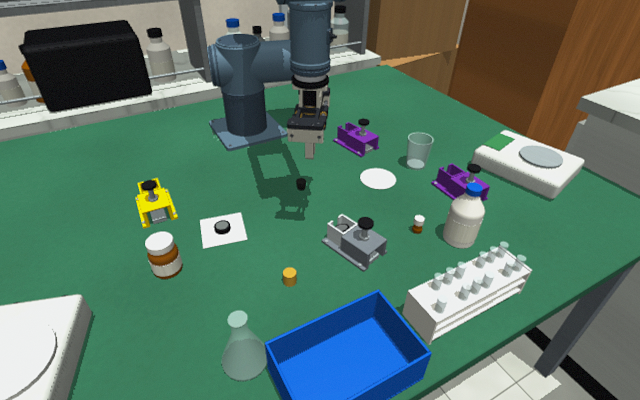

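The cap lies flat in the middle of the film at (222,227). The plunger is up, and the other caps and the bystanders are in place.

```bash
python3 -c "
from h import *
print(robot.finish_job())"
```

```text
the job is handed in; nothing more can be done
None
```

I pressed the grey dispenser's plunger once to its hard stop (about 12 N) and let it rise. One cap came out. I pushed it across the bench with two slightly open fingertips onto the square film, backed off, and handed the job in at about 17 s of the 64 s allowed.

**Cap position:** In the last scene-camera check the cap lay flat within about 1 mm of the film's centre.

**Dispenser:** The plunger top was back at about 94 mm, and the other caps still showed in the magazine.

**Bystanders:** The vial, weight and jar measured in place to within what each camera can show. The stopper, reagent bottle, flask and beaker were only judged by eye in the last picture, where they looked unmoved.

**Disagreements:**
- My top-camera circle fit gave a 52 mm radius. It probably took in stray points, so I discarded it. The network's cap mask from that same camera agreed with the film centre, at (432, -225) mm.
- The networks sometimes gave the wrong name, for example calling the round film "weight" and the plunger "vial". The stopper was not found in the last check, but it is visible in the final picture at (301,184).

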